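Put the spare heat sink away and push its parts drawer home

TASK

Set the loose black heat sink from the bench mat down upright in the open parts drawer that already holds one just like it, then push that drawer fully home until its catch seats. Leave the other drawer open as it stands, keep the parts that are already in the drawers upright in them, and do not disturb anything else on the bench.

Things in the scene. Friction and masses are not known exactly. Their poses are not given: they have to be found in the camera images.
- heat_sink: The loose heat sink to put away: black finned block, 36 x 36 mm and 38 mm tall, about 70 g, can be gripped on any two opposite sides. Stands upright on the bench mat (mat top 3 mm above the bench). Origin: centre of its underside; z up.
- stored_sink: An identical black heat sink (36 x 36 x 38 mm), standing loose in one of the two drawers, in the left or right half of its tray: the drawer that holds it is the one to use. Origin: centre of its underside.
- stored_relay: An orange relay with a white top, 36 x 36 x 34 mm, standing loose in the other drawer, which is to be left alone. Origin: centre of its underside.
- cabinet: Fixed grey parts cabinet on the bench, 200 deep (x) x 388 wide (y) x 95 mm tall (with the thin black mat on its top), two drawers side by side in it with blue-green fronts. Origin: centre of its underside. Its x axis points from the drawer fronts to its back (drawers open along its -x, towards the robot), y to the left drawer, z up. Front edge of its top at x = -100 mm.
- left_drawer (a joint): Opening of the left (+y) drawer in m: 0 fully home, 0.15 fully open; starts 0.12 to 0.145. Slides with about 1 N friction. A sprung catch resists (about 4 N) from 0.015 down to 0.007, then pulls the drawer in to 0 and holds it there with about 3 N; at 0 it meets a firm stop.
- right_drawer (a joint): Opening of the right (-y) drawer in m; same as left_drawer.
- left_pull (a point): Middle of the front face of the left drawer's aluminium pull, a ledge 60 wide x 14 mm tall that stands 16 mm out from the drawer front; it is 52 mm above the bench. The front plate is 184 wide, 12 thick and reaches from 17 to 83 mm above the bench; the pull or the plate may be pushed. Axes as the cabinet's. Moves with the drawer.
- right_pull (a point): The same point on the right drawer.
- left_tray (a point): Centre of the left drawer's tray, on its inner floor, 21 mm above the bench. The tray is 160 x 166 mm inside (x, y); its side walls stand only 13 mm above the floor. The inner face of the taller front plate is 85 mm towards the robot (-x) of this point; the part of the tray clear of the cabinet reaches from there back by the drawer's opening. Axes as the cabinet's. Moves with the drawer.
- right_tray (a point): The same point in the right drawer.
- board: Bystander: green circuit board on two black rails on the mat, 100 x 160 x 19 mm.
- screwdriver: Bystander: screwdriver with a yellow handle, 160 mm long, lying on the mat.
- flux_jar: Bystander: small jar with a white cap, 44 mm across, 45 mm tall.
- tape_roll: Bystander: silvery roll of tape, 90 mm across, 25 mm tall.
- solder_reel: Bystander: blue reel, 60 mm across, 45 mm tall.
- terminal_block: Bystander: green terminal block, 20 x 60 x 16 mm, on the mat.
Mind the look-alikes: they are no part of the job. What is shaped like the heat_sink but pink is not meant.

How it is judged:
By the outcome, as a careful person would: the job done as asked, in the order asked, and still so for the second after the job is handed in, with the robot touching nothing.
It also fails if it takes over 53 s, if anything falls off the work surface, if the arm or the gripper's body presses on something with over 40 N, if the wrist force passes 120 N, or if a joint passes its speed limit or range.

ROBOT

A 6-joint arm with a two-finger parallel gripper is mounted at the origin on the work surface. World frame = base frame: x ahead of the robot, y to its left, z up, the work surface at z = 0. Lengths are in m, angles in rad, forces in N, time in s.
With the tool pointing down it reaches from about 0.275 to 0.85 m from the base axis. Payload 19 kg.
Tool frame: the origin (TCP) lies midway between the tips of the shut fingers; the grasp point (between the pads) lies 19 mm behind it; y points along the fingers, z is the direction in which the jaws open and shut, and the axes are right-handed (so a half turn about y gives the same grasp; the last joint's range is limited). The gripper opens to 85 mm and grips with 20 to 120 N. Pads are 22 mm wide; open, the fingers measure 114 mm over their backs; the gripper's body (76 mm by 85 mm) begins 54 mm behind the grasp point. The pads swing forward as they close: fully open they stand 13 mm farther back than shut.
Start: joints at [-1.306, 0.15, 1.437, -0, 1.554, -0.134], TCP at [0.223, -0.53, 0.231] pointing down, gripper open.
Joint ranges: [-2.8, 2.8], [-0.68, 2.1], [0.12, 2.68], [-1.39, 4.53], [0.16, 2.79], [-2.81, 2.81]. Speed limits (rad/s): [1.89, 1.89, 2.22, 3.01, 3.01, 3.01].

INTERFACE

Orientations are given as a unit quaternion [w, x, y, z].
In Python, from workcell import r gives the robot as it stands.
- The arm moves only by the tool send_rows, never from a script. Its argument "targets" is one flat list of numbers, 7 for each row, row after row: the shift along the tool's x, y, z normalised to -1 to 1, where 1 is 25 cm, then the turn, a rotation vector about the tool's x, y, z normalised to -1 to 1, where 1 is 1.5 rad, then the closure, from 0 (fully open) to 1 (shut). A call has 1 to 20 rows; each row is the pose to reach, as a shift and turn from the pose commanded when the call began, along the tool's axes at that moment; what a row does not reach only later rows make up. A row lasts 1/8 s, in which the tool goes at most 62.5 mm and 10.7 degrees, less where a joint would pass 70% of its speed; a pose out of reach is approached as far as the arm can. A call with a number of a shift or a turn outside -1 to 1 is refused whole. A call with a gripper value outside its range is refused whole. The fingers move at their own pace and stop on an object; the grip force is fixed at half the most. Time passes only in rows, so rows that repeat a pose let the fingers close. It gives the time, the measured TCP pose, the force and the opening at its end, in the units of the state.
- r.sense(): the state, without advancing time (a new reading comes with each control period).
- r.camera(name): name is "scene" or "side" or "wrist"; returns the picture (420x560x3 uint8, red, green, blue); there is no depth.
- r.camera_model(name): a dict with "K" (3x3 intrinsics, pixels), "extrinsics" (4x4, takes a point from camera to world coordinates). Camera axes: x right, y up, looking along -z (the intrinsics and any distortion apply to the point x, -y, -z); pixel columns grow to the right and rows downward; lengths in m; the calibration is good to about 2 mm. A picture is of the moment at which its call begins: read the wrist's pose just before it. camera_model takes no time and is no camera call; for the wrist camera it gives the pose at the moment of the call.
- r.hand_in(): hands the job in, once; it reports no verdict.
The state is a dict: "time": time; "joint_pos": joint angles; "qd": joint speeds; "joint_efforts": joint torques, N m; "tool_pos": TCP position; "eef_rot": TCP orientation; "contact_force": force on the tool from outside, world axes, zero at the start; "moment": the same for the moment, N m; "finger_gap": finger opening in m.
Only numpy, scipy, OpenCV 4.12 (cv2) and the standard library are available. Lean on these libraries where they do the work, as an engineer would, in place of code of your own. Each camera call takes 0.05 s, during which the arm holds its last target.

## Working session

There is one attempt and no reset: what is moved stays moved. The work goes in short steps, Python scripts to look and compute and a tool call to move; the robot and the scene stay as the last step left them, time stands still between calls to the robot, and variables do not carry over. Pictures are saved under pics/ and viewed, and the job is handed in when it is done.

Besides the shell and the picture viewer there is one more tool, called after ">>>" by a JSON object that holds its "method" and its "body", one argument or row to a line. send_rows: Moves the arm, as the interface text tells. Its arguments: {"type":"object","properties":{"targets":{"type":"array","items":{"type":"number"}}},"required":["targets"]}

```bash
mkdir -p pics; ls
python3 - <<'E'
from workcell import r
import cv2,json
s=r.sense();print(s)
for n in("scene","side","wrist"):
    m=r.camera_model(n);print(n,m)
    cv2.imwrite(f"pics/{n}0.png",cv2.cvtColor(r.camera(n),cv2.COLOR_RGB2BGR))
E
```

```text
pics
{'time': 0.0, 'joint_pos': array([-1.30600005e+00,  1.50973148e-01,  1.43802651e+00,  1.82536601e-05,
        1.55376152e+00, -1.33979712e-01]), 'qd': array([-0.00123742, -0.00032529,  0.0012231 , -0.00177391,  0.00067576,
        0.00181861]), 'joint_efforts': array([ 4.04160064e-04, -7.13059187e+01, -5.70853937e+01, -1.90649826e-04,
        9.08708753e-03, -7.44826963e-06]), 'tool_pos': array([ 0.22320331, -0.52965671,  0.23068502]), 'eef_rot': array([ 0.14003558, -0.14007671,  0.69351015, -0.6926848 ]), 'contact_force': array([-0.54137046,  0.09824342, -0.34910654]), 'moment': array([0.04378252, 0.05056323, 0.00728237]), 'finger_gap': 0.08522124143577416}
scene {'K': array([[479.67267342,   0.        , 283.00662764],
       [  0.        , 479.67267342, 212.36963358],
       [  0.        ,   0.        ,   1.        ]]), 'extrinsics': array([[-0.10315685, -0.8197219 ,  0.56339566,  1.18491441],
       [ 0.99465541, -0.08251224,  0.06206727,  0.11528049],
       [-0.00439086,  0.56678721,  0.82385253,  1.10408186],
       [ 0.        ,  0.        ,  0.        ,  1.        ]])}
s
[... 247 characters left out ...]
2.14661229e-02],
       [-5.31437458e-01,  6.29065265e-01, -5.67319241e-01,
        -6.71546009e-01],
       [-9.18006211e-04,  6.69293196e-01,  7.42997830e-01,
         1.02677282e+00],
       [ 0.00000000e+00,  0.00000000e+00,  0.00000000e+00,
         1.00000000e+00]])}
wrist {'K': array([[303.17146966,   0.        , 283.01676684],
       [  0.        , 303.17146966, 208.09479645],
       [  0.        ,   0.        ,   1.        ]]), 'extrinsics': array([[ 0.38881256,  0.88962782,  0.2395561 ,  0.2832644 ],
       [-0.92131379,  0.37611071,  0.09859833, -0.5043383 ],
       [-0.0023838 , -0.25904261,  0.96586295,  0.37417984],
       [ 0.        ,  0.        ,  0.        ,  1.        ]])}
```

View pics/scene0.png

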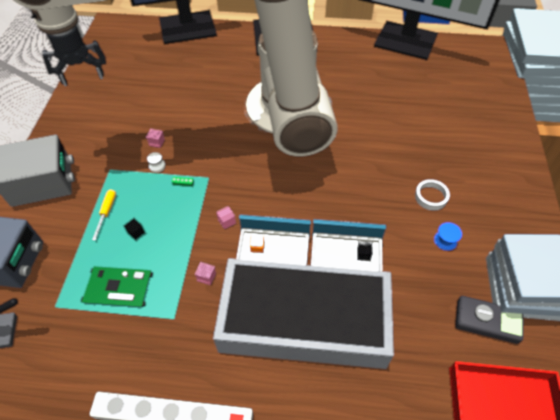

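View pics/side0.png

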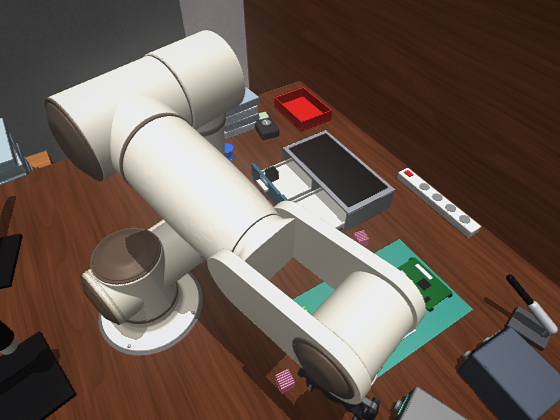

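View pics/wrist0.png

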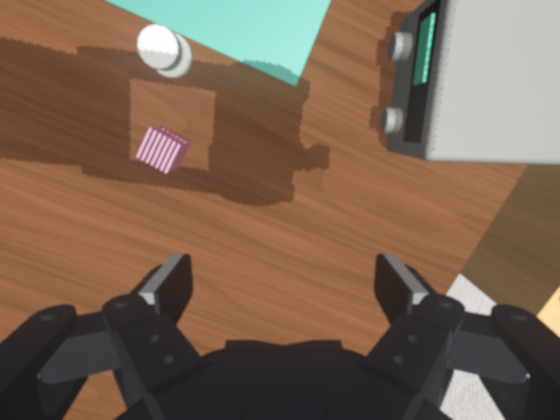

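The scene view shows the loose black sink on the mat at about (134,229). The stored sink is at (365,251) in the image-right drawer, which is the left (+y) one, and the orange relay is at (257,243) in the other. Next I'll measure them.

```bash
cat > h.py <<'E'
import numpy as np, cv2
from scipy.spatial.transform import Rotation as R
from workcell import r
def ray(m,uv):
    K=m["K"];E=m["extrinsics"]
    d=np.array([(uv[0]-K[0,2])/K[0,0],-(uv[1]-K[1,2])/K[1,1],-1.])
    return E[:3,3],E[:3,:3]@d
def onz(m,uv,z):
    o,d=ray(m,uv);return o+d*(z-o[2])/d[2]
def proj(m,p):
    E=m["extrinsics"];c=E[:3,:3].T@(np.array(p)-E[:3,3]);K=m["K"]
    return np.array([K[0,2]+K[0,0]*c[0]/-c[2],K[1,2]-K[1,1]*c[1]/-c[2]])
def snap(n,f):
    im=r.camera(n);cv2.imwrite(f"pics/{f}.png",cv2.cvtColor(im,cv2.COLOR_RGB2BGR));return im
def rot(s):
    q=s["eef_rot"];return R.from_quat([q[1],q[2],q[3],q[0]])
E
python3 - <<'E'
from h import *
im=cv2.imread("pics/scene0.png")
a=im[170:310,50:220];b=im[200:370,210:400]
cv2.imwrite("pics/cropa.png",cv2.resize(a,None,fx=4,fy=4,interpolation=cv2.INTER_CUBIC))
cv2.imwrite("pics/cropb.png",cv2.resize(b,None,fx=3.5,fy=3.5,interpolation=cv2.INTER_CUBIC))
m=r.camera_model("scene")
def p(n,uv,z):print(n,onz(m,uv,z).round(4))
p("sink",(134,229),.022);p("stored",(365,251),.04);p("relay",(257,243),.04)
for uv in((240,218),(309,221),(313,221),(385,226)):p("front top",uv,.083)
for uv in((233,262),(391,267)):p("cab top",uv,.095)
E
```

```text
sink [ 0.5387 -0.3578  0.022 ]
stored [0.5552 0.2554 0.04  ]
relay [ 0.5594 -0.0218  0.04  ]
front top [ 0.5151 -0.0696  0.083 ]
front top [0.5066 0.1071 0.083 ]
front top [0.5056 0.1173 0.083 ]
front top [0.5024 0.2996 0.083 ]
cab top [ 0.6497 -0.0646  0.095 ]
cab top [0.6253 0.3096 0.095 ]
```

View pics/cropa.png

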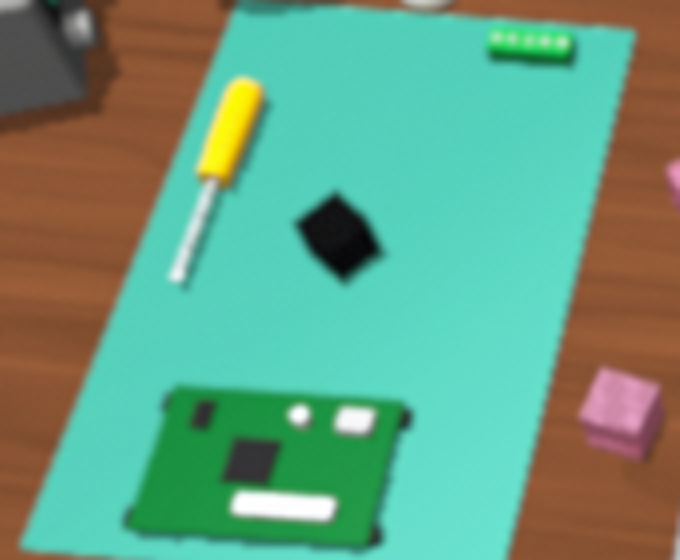

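View pics/cropb.png

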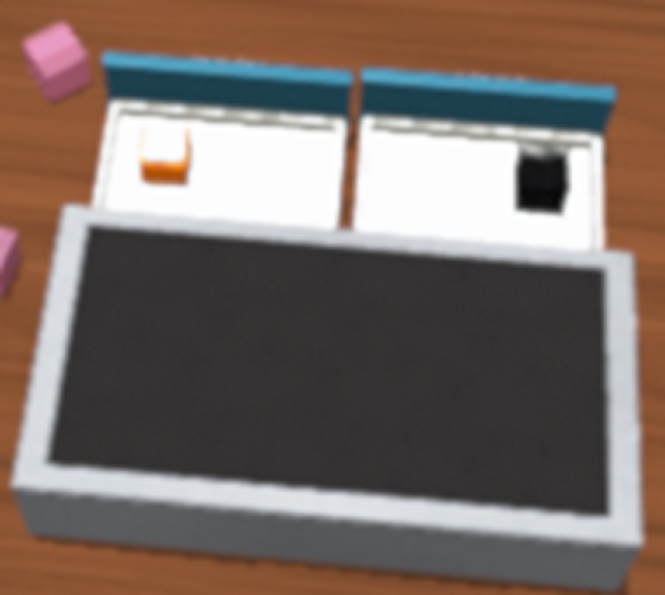

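```bash
cat >> h.py <<'E'
def down(yaw):
    # tool y down, tool z (jaw axis) at angle yaw in world xy
    z=np.array([np.cos(yaw),np.sin(yaw),0]);y=np.array([0,0,-1.]);x=np.cross(y,z)
    return R.from_matrix(np.c_[x,y,z])
def plan(p,yaw,s=None):
    s=s or r.sense();A=rot(s)
    sh=A.inv().apply(np.array(p)-s["tool_pos"])/.25
    best=min([(A.inv()*down(yaw+k*np.pi)).as_rotvec()/1.5 for k in(0,1)],key=np.linalg.norm)
    print("shift",sh.round(3),"turn",best.round(3),"rows>=",np.linalg.norm(sh)*4, np.degrees(np.linalg.norm(best)*1.5)/10.7)
E
python3 - <<'E'
from h import *
m=r.camera_model("scene")
q=[onz(m,(50+u/4,170+v/4),.041)[:2] for u,v in((335,192),(297,225),(345,240),(382,250))]
print(np.round(q,3))
s=r.sense();print(rot(s).as_matrix().round(3))
for y in(-30,30,60,90,120): print(y,end=' ');plan([.535,-.365,.20],np.radians(y))
E
```

```text
[[ 0.516 -0.36 ]
 [ 0.544 -0.378]
 [ 0.552 -0.343]
 [ 0.558 -0.316]]
[[-0.922 -0.     0.388]
 [-0.388  0.001 -0.922]
 [-0.    -1.    -0.001]]
-30 shift [-1.405  0.124 -0.123] turn [ 0.001 -0.432 -0.   ] rows>= 5.6638367267269265 3.472038218842418
30 shift [-1.405  0.124 -0.123] turn [0.001 0.964 0.   ] rows>= 5.6638367267269265 7.742919129608713
60 shift [-1.405  0.124 -0.123] turn [0.001 0.615 0.   ] rows>= 5.6638367267269265 4.939181684124849
90 shift [-1.405  0.124 -0.123] turn [0.001 0.266 0.   ] rows>= 5.6638367267269265 2.135446279985713
120 shift [-1.405  0.124 -0.123] turn [ 0.001 -0.083 -0.   ] rows>= 5.6638367267269265 0.6683128294715807
```

>>> {"method": "send_rows", "body": {
  "targets": [-0.25,0,-0.03,0,0,0,0,-0.5,0,-0.06,0,0,0,0,-0.75,0,-0.09,0,0,0,0,-1,0,-0.12,0,0,0,0,-1,0,-0.12,0,0,0,0,-1,0,-0.12,0,0,0,0,-1,0,-0.12,0,0,0,0]
}}

```text
time: 1.02
tool_pos: [0.441, -0.4059, 0.2313]
eef_rot: [0.139, -0.14, 0.693, -0.693]
contact_force: [0.1, 0.1, 0.3]
finger_gap: 0.0854
```

Run:
```python
from h import *
m=r.camera_model("wrist");im=snap("wrist","w1");s=r.sense();print(s["time"],s["tool_pos"],np.abs(s["qd"]).max())
g=im.max(axis=2);mask=((g<70)).astype(np.uint8)
n,l,st,c=cv2.connectedComponentsWithStats(mask)
for i in range(1,n):
    if st[i,4]>300:print(st[i],c[i])
```

```text
1.075 [ 0.44101526 -0.40594133  0.23130612] 0.0029524653421483175
[ 485    3   75  161 5926] [534.37917651  96.35099561]
[ 256   60   41   49 1053] [276.02564103  83.74169041]
[    0   240   560   180 55836] [287.69019987 357.13079375]
```

View pics/w1.png

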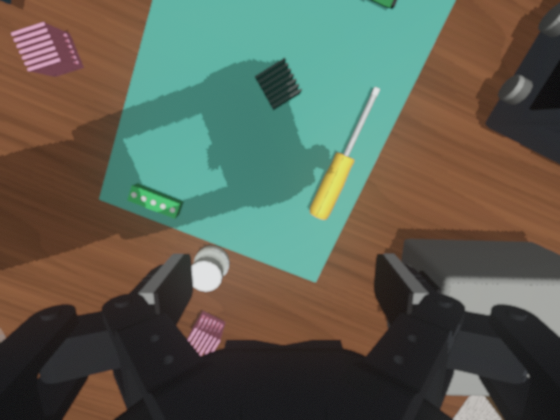

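The sink is at (278,84) with its fins visible. The screwdriver is to its right at (345,150). I'll take corner points from the mask.

Run:
```python
from h import *
im=cv2.imread("pics/w1.png")
cv2.imwrite("pics/w1c.png",cv2.resize(im[40:130,230:330],None,fx=6,fy=6,interpolation=cv2.INTER_CUBIC))
```

```text
(no output)
```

View pics/w1c.png

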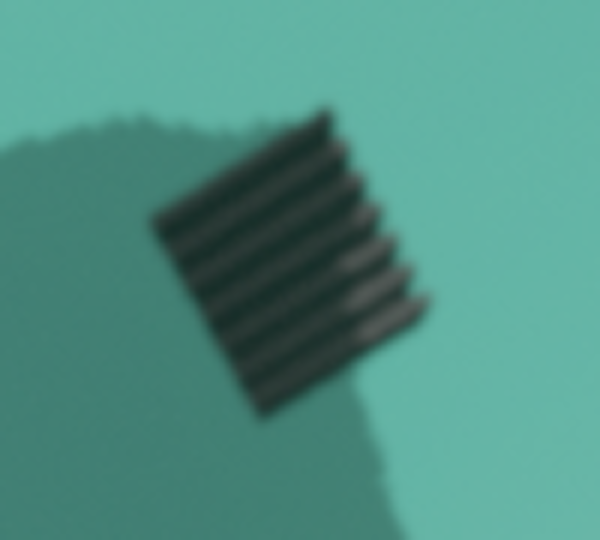

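Run:
```python
from h import *
m=r.camera_model("wrist")
P=np.array([onz(m,(230+u/6,40+v/6),.041)[:2] for u,v in((155,222),(328,112),(428,302),(262,415))])
print(P.round(4),P.mean(0))
for i in range(4):
    d=P[(i+1)%4]-P[i];print(np.linalg.norm(d).round(4),np.degrees(np.arctan2(d[1],d[0])).round(1))
s=r.sense();print(s["joint_pos"])
c=P.mean(0)
```

```text
[[ 0.5353 -0.3355]
 [ 0.5625 -0.356 ]
 [ 0.5416 -0.3835]
 [ 0.5135 -0.3642]] [ 0.53822581 -0.35982318]
0.034 -37.0
0.0345 -127.2
0.0341 145.6
0.0361 52.7
[-8.72440184e-01  2.01460787e-01  1.37781026e+00 -9.36034042e-05
  1.56239563e+00  3.01204582e-01]
```

Run:
```python
from h import *
m=r.camera_model("wrist");c=np.array([.538,-.360])
for uv,z in(((376,90),.008),((347,155),.015),((326,185),.02),((335,155),.02)):
    p=onz(m,uv,z)[:2];d=p-c
    for y in(-36,54):
        a=np.radians(y);print(p.round(3),y,"jaw",(d@[np.cos(a),np.sin(a)]).round(3),"perp",(d@[-np.sin(a),np.cos(a)]).round(3))
for y in (-36,-126):
  for p in([.538,-.36,.14],[.538,-.36,.013]): plan(p,np.radians(y))
s=r.sense()
```

```text
[ 0.579 -0.462] -36 jaw 0.093 perp -0.058
[ 0.579 -0.462] 54 jaw -0.058 perp -0.093
[ 0.5   -0.462] -36 jaw 0.029 perp -0.104
[ 0.5   -0.462] 54 jaw -0.104 perp -0.029
[ 0.459 -0.453] -36 jaw -0.009 perp -0.122
[ 0.459 -0.453] 54 jaw -0.122 perp 0.009
[ 0.495 -0.448] -36 jaw 0.017 perp -0.096
[ 0.495 -0.448] 54 jaw -0.096 perp -0.017
shift [-0.429  0.365 -0.019] turn [ 0.    -0.364  0.   ] rows>= 2.254436491782211 2.920079179067555
shift [-0.429  0.873 -0.019] turn [ 0.    -0.364  0.   ] rows>= 3.892119880207219 2.920079179067555
shift [-0.429  0.365 -0.019] turn [-0.     0.684  0.   ] rows>= 2.254436491782211 5.491135876248107
shift [-0.429  0.873 -0.019] turn [-0.     0.684  0.   ] rows>= 3.892119880207219 5.491135876248107
```

>>> {"method": "send_rows", "body": {
  "targets": [-0.15,0.12,-0.007,0,-0.12,0,0,-0.3,0.25,-0.013,0,-0.24,0,0,-0.429,0.4,-0.019,0,-0.364,0,0,-0.429,0.5,-0.019,0,-0.364,0,0,-0.429,0.6,-0.019,0,-0.364,0,0,-0.429,0.6,-0.019,0,-0.364,0,0]
}}

```text
time: 1.82
tool_pos: [0.5376, -0.3593, 0.0797]
eef_rot: [0.321, -0.322, 0.631, -0.629]
contact_force: [0.6, -0.0, 0.4]
finger_gap: 0.0852
```

Run:
```python
from h import *
m=r.camera_model("wrist");im=snap("wrist","w2");s=r.sense();print(s["time"],s["tool_pos"])
print(proj(m,[.538,-.36,.041]))
plan([.538,-.36,.012],np.radians(-36))
```

```text
1.875 [ 0.53827499 -0.35966903  0.08128776]
[285.09418178 233.91819354]
shift [0.002 0.277 0.   ] turn [ 0.001  0.001 -0.   ] rows>= 1.1086254885758309 0.008032402391751263
```

View pics/w2.png

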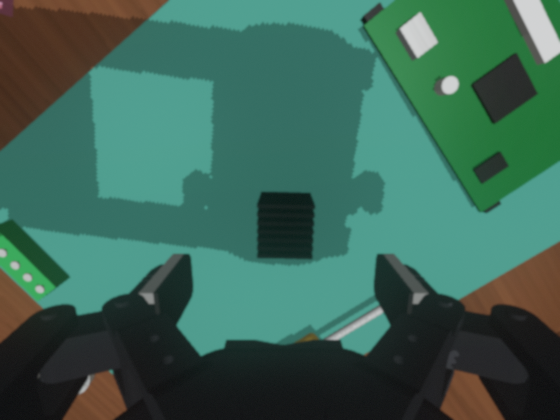

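The sink is square to the jaws and centred between them, with its top at about (285,232) against a predicted (285,234). I'll go down and grip.

>>> {"method": "send_rows", "body": {
  "targets": [0,0.12,0,0,0,0,0,0,0.22,0,0,0,0,0,0,0.277,0,0,0,0,0,0,0.277,0,0,0,0,0.3,0,0.277,0,0,0,0,1,0,0.277,0,0,0,0,1,0,0.277,0,0,0,0,1,0,0.277,0,0,0,0,1,0,0.277,0,0,0,0,1,0,0.277,0,0,0,0,1]
}}

```text
time: 3.12
tool_pos: [0.5396, -0.3596, 0.0135]
eef_rot: [-0.322, 0.321, -0.629, 0.63]
contact_force: [-0.0, -0.1, 6.3]
finger_gap: 0.0356
```

>>> {"method": "send_rows", "body": {
  "targets": [0,-0.1,0,0,0,0,1,0,-0.3,0,0,0,0,1,0,-0.5,0,0,0,0,1,0,-0.7,0,0,0,0,1,0,-0.7,0,0,0,0,1,0,-0.7,0,0,0,0,1]
}}

```text
time: 3.88
tool_pos: [0.5388, -0.3589, 0.1867]
eef_rot: [0.322, -0.322, 0.63, -0.63]
contact_force: [-0.1, 0.3, -1.0]
finger_gap: 0.0348
```

Run:
```python
from h import *
s=r.sense();print(s["tool_pos"],s["finger_gap"],s["contact_force"],s["joint_pos"])
snap("wrist","w3")
# drawer look pose
plan([.45,.17,.25],np.radians(-86))
```

```text
[ 0.5388136  -0.35894698  0.18667617] 0.034836295220095674 [-0.08027224  0.34880877 -0.96745816] [-7.06601981e-01  3.18426747e-01  1.32184583e+00  6.59254639e-05
  1.50164571e+00 -8.06412570e-02]
shift [-1.506 -0.254 -1.527] turn [0.001 0.583 0.   ] rows>= 8.63980293884867 4.685437509758836
```

View pics/w3.png

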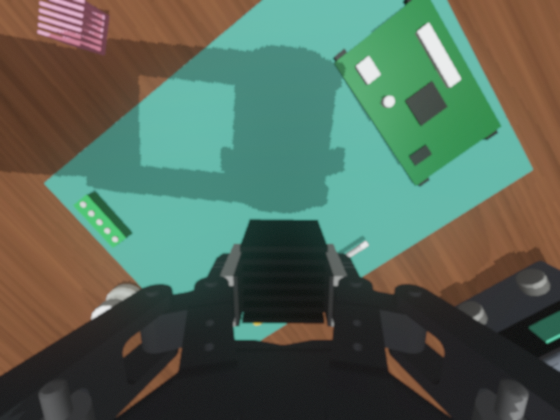

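The sink is held squarely between the pads. Next I'll carry it to a spot in front of the left drawer.

>>> {"method": "send_rows", "body": {
  "targets": [-0.15,-0.1,-0.15,0,0.1,0,1,-0.3,-0.2,-0.3,0,0.2,0,1,-0.45,-0.25,-0.46,0,0.3,0,1,-0.6,-0.25,-0.61,0,0.4,0,1,-0.75,-0.25,-0.76,0,0.5,0,1,-0.9,-0.25,-0.91,0,0.583,0,1,-0.9,-0.25,-0.91,0,0.583,0,1]
}}

```text
time: 4.8
tool_pos: [0.4856, -0.0406, 0.2488]
eef_rot: [0.025, -0.026, 0.707, -0.706]
contact_force: [0.3, -0.2, -0.7]
finger_gap: 0.0348
```

Run:
```python
from h import *
s=r.sense();print(s["tool_pos"],s["finger_gap"],s["joint_pos"])
plan([.45,.18,.25],np.radians(-86))
```

```text
[ 0.48559756 -0.04056802  0.24877493] 0.03480310295220805 [-2.42050908e-01 -3.85723058e-02  1.60150520e+00  6.49771540e-04
  1.58005897e+00  1.25711359e+00]
shift [ 0.079 -0.004 -0.89 ] turn [0.001 0.001 0.001] rows>= 3.5748074744284084 0.012792944984069257
```

>>> {"method": "send_rows", "body": {
  "targets": [0.02,0,-0.2,0,0,0,1,0.04,0,-0.4,0,0,0,1,0.06,0,-0.6,0,0,0,1,0.079,0,-0.8,0,0,0,1,0.079,0,-0.89,0,0,0,1,0.079,0,-0.89,0,0,0,1,0.079,0,-0.89,0,0,0,1]
}}

```text
time: 5.68
tool_pos: [0.4513, 0.1763, 0.2489]
eef_rot: [-0.024, 0.025, -0.707, 0.707]
contact_force: [0.4, -0.6, 0.5]
finger_gap: 0.0349
```

Run:
```python
from h import *
s=r.sense();print(s["tool_pos"],s["finger_gap"],s["joint_pos"])
m=r.camera_model("wrist");snap("wrist","w4");snap("side","s4");np.savez("w4.npz",**m)
```

```text
[0.4512653  0.17628367 0.24887391] 0.03487528948950797 [ 2.13361919e-01 -4.46003109e-02  1.60709556e+00 -2.09656210e-04
  1.58036316e+00  1.71385800e+00]
```

View pics/w4.png

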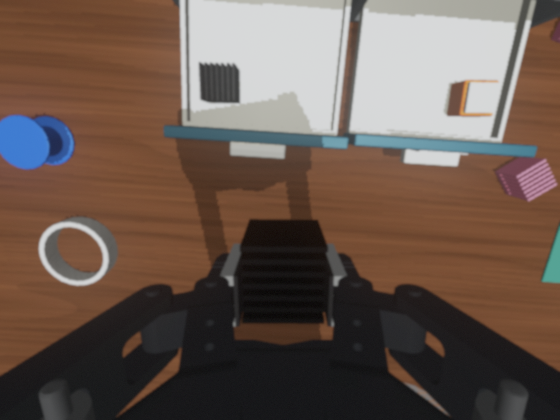

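View pics/s4.png

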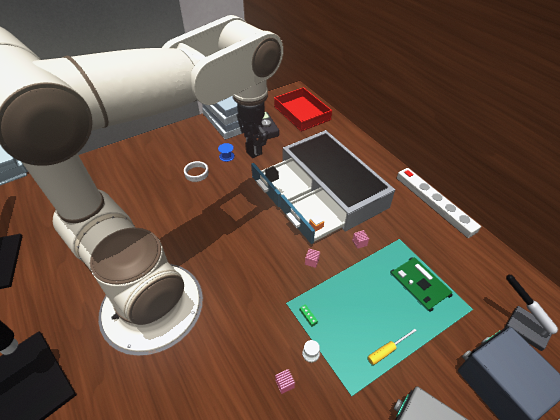

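The wrist view shows the left drawer's plate top running (165,128) to (347,140), the pull at (258,150), the stored sink top at about (220,82), and the inner tray walls at u≈188 and 340. The tray's right half is free.

Run:
```python
from h import *
m=dict(np.load("w4.npz"))
im=cv2.imread("pics/w4.png");cv2.imwrite("pics/w4c.png",cv2.resize(im[0:175,155:365],None,fx=3.5,fy=3.5,interpolation=cv2.INTER_CUBIC))
def p(n,uv,z):print(n,onz(m,uv,z).round(4))
p("plate far L",(165,128),.083);p("plate R",(347,139),.083)
p("pull L",(230,156),.059);p("pull R",(285,158),.059)
for uv in((199,66),(236,64),(240,102),(204,103)):p("stored top",uv,.059)
p("wall L",(185,60),.034);p("wall R",(347,60),.034)
print(m["extrinsics"][:3,3])
```

```text
plate far L [0.5065 0.2973 0.083 ]
plate R [0.5087 0.1169 0.083 ]
pull L [0.4811 0.2367 0.059 ]
pull R [0.4832 0.1768 0.059 ]
stored top [0.569  0.2702 0.059 ]
stored top [0.5735 0.2329 0.059 ]
stored top [0.5375 0.2277 0.059 ]
stored top [0.5338 0.265  0.059 ]
wall L [0.5779 0.292  0.034 ]
wall R [0.5902 0.1172 0.034 ]
[0.51642795 0.18102301 0.39222196]
```

View pics/w4c.png

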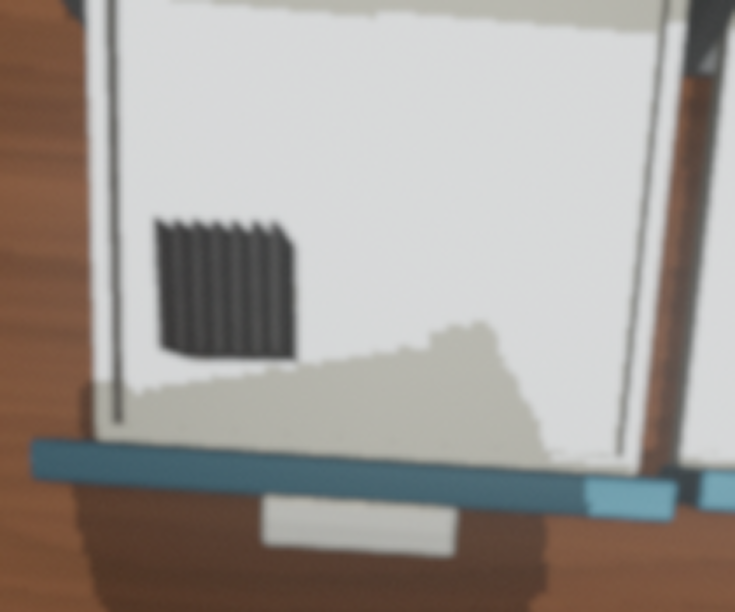

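Run:
```python
from h import *
m=dict(np.load("w4.npz"))
def sl(n,a,b,z):
    A,B=onz(m,a,z),onz(m,b,z);d=B-A;print(n,A.round(4),B.round(4),np.degrees(np.arctan2(d[1],d[0])).round(2))
c=lambda u,v:(155+u/3.5,v/3.5)
sl("pull front",c(262,545),c(455,555),.059)
sl("plate near top",c(32,478),c(675,520),.083)
sl("plate inner top",c(35,440),c(675,483),.083)
sl("wallL",c(120,420),c(110,0),.021)
sl("wallR",c(620,450),c(664,0),.021)
plan([.568,.170,.13],np.radians(-87))
plan([.568,.170,.035],np.radians(-87))
```

```text
pull front [0.4814 0.2368 0.059 ] [0.4826 0.1768 0.059 ] -88.88
plate near top [0.4981 0.2984 0.083 ] [0.4994 0.1149 0.083 ] -89.6
plate inner top [0.5086 0.2972 0.083 ] [0.5097 0.1162 0.083 ] -89.67
wallL [0.5156 0.2918 0.021 ] [0.6392 0.2937 0.021 ] 0.86
wallR [0.5178 0.1231 0.021 ] [0.6511 0.1247 0.021 ] 0.69
shift [-0.464  0.477  0.057] turn [-0.     0.011  0.   ] rows>= 2.6708183313940714 0.09058232500271725
shift [-0.464  0.857  0.057] turn [-0.     0.011  0.   ] rows>= 3.90426088237814 0.09058232500271725
```

>>> {"method": "send_rows", "body": {
  "targets": [-0.15,0,0.02,0,0.04,0,1,-0.3,0,0.04,0,0.04,0,1,-0.464,0.1,0.057,0,0.04,0,1,-0.464,0.3,0.057,0,0.04,0,1,-0.464,0.48,0.057,0,0.04,0,1,-0.464,0.6,0.057,0,0.04,0,1,-0.464,0.6,0.057,0,0.04,0,1]
}}

```text
time: 6.65
tool_pos: [0.5669, 0.1699, 0.0976]
eef_rot: [-0.002, 0.005, -0.707, 0.707]
contact_force: [0.0, 0.3, 0.1]
finger_gap: 0.035
```

Run:
```python
from h import *
s=r.sense();print(s["tool_pos"],s["finger_gap"],s["contact_force"])
snap("wrist","w5");snap("side","s5")
plan([.568,.170,.034],np.radians(-89.3))
plan([.568,.170,.031],np.radians(-89.3))
```

```text
[0.56692315 0.16993682 0.09759232] 0.03497688778491527 [0.03777683 0.30269932 0.12962538]
shift [0.002 0.267 0.002] turn [ 0.    -0.002 -0.001] rows>= 1.0683351214757226 0.014652243068001877
shift [0.002 0.279 0.002] turn [ 0.    -0.002 -0.001] rows>= 1.1163326303859609 0.014652243068001877
```

View pics/w5.png

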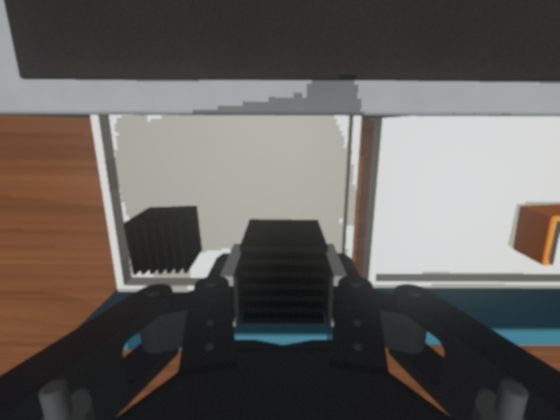

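View pics/s5.png

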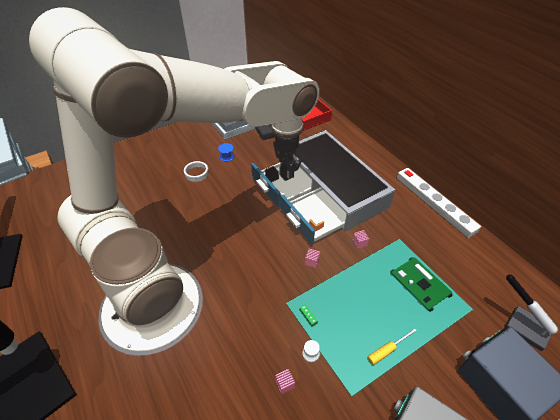

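The sink hangs over the free half of the tray, clear of the stored sink (left, u<205) and of the cabinet edge (row 112). I'll lower it.

>>> {"method": "send_rows", "body": {
  "targets": [0,0.1,0,0,0,0,1,0,0.19,0,0,0,0,1,0,0.245,0,0,0,0,1,0,0.26,0,0,0,0,1,0,0.26,0,0,0,0,1]
}}

```text
time: 7.38
tool_pos: [0.5683, 0.171, 0.0354]
eef_rot: [0.004, -0.003, 0.707, -0.707]
contact_force: [0.2, -0.5, -0.4]
finger_gap: 0.0353
```

Another 4 mm down, in small steps.

>>> {"method": "send_rows", "body": {
  "targets": [0,0.005,0,0,0,0,1,0,0.01,0,0,0,0,1,0,0.01,0,0,0,0,1]
}}

```text
time: 7.75
tool_pos: [0.5678, 0.1711, 0.0322]
eef_rot: [0.004, -0.004, 0.707, -0.707]
contact_force: [-0.6, 0.4, -1.8]
finger_gap: 0.0349
```

>>> {"method": "send_rows", "body": {
  "targets": [0,0.004,0,0,0,0,1,0,0.008,0,0,0,0,1,0,0.008,0,0,0,0,1]
}}

```text
time: 8.12
tool_pos: [0.5688, 0.1711, 0.0314]
eef_rot: [0.005, -0.003, 0.707, -0.707]
contact_force: [0.3, -1.0, 12.5]
finger_gap: 0.0354
```

It has touched down with 12 N upward. I'll open partly, then lift.

>>> {"method": "send_rows", "body": {
  "targets": [0,-0.003,0,0,0,0,0.5,0,-0.003,0,0,0,0,0.4,0,-0.003,0,0,0,0,0.4,0,-0.003,0,0,0,0,0.4]
}}

```text
time: 8.62
tool_pos: [0.5678, 0.171, 0.0307]
eef_rot: [0.004, -0.004, 0.707, -0.707]
contact_force: [0.4, 0.8, -0.1]
finger_gap: 0.0517
```

>>> {"method": "send_rows", "body": {
  "targets": [0,-0.03,0,0,0,0,0.4,0,-0.1,0,0,0,0,0.4,0,-0.25,0,0,0,0,0.4,0,-0.45,0,0,0,0,0.4,0,-0.65,0,0,0,0,0.4,0.15,-0.75,0,0,0,0,1,0.35,-0.8,-0.05,0,0,0,1,0.5,-0.8,-0.1,0,0,0,1,0.5,-0.8,-0.1,0,0,0,1]
}}

```text
time: 9.75
tool_pos: [0.4408, 0.1954, 0.2329]
eef_rot: [0.005, -0.003, 0.707, -0.707]
contact_force: [1.3, -0.7, 0.3]
finger_gap: -0.0001
```

Run:
```python
from h import *
s=r.sense();print(s["tool_pos"],s["finger_gap"],s["contact_force"])
m=r.camera_model("wrist");snap("wrist","w6");np.savez("w6.npz",**m)
plan([.43,.207,.23],np.radians(-89.3));plan([.43,.207,.045],np.radians(-89.3))
```

```text
[0.44084477 0.19540194 0.2329405 ] -0.00010355683600567476 [ 1.26553333 -0.65820847  0.34329425]
shift [ 0.048  0.01  -0.048] turn [ 0.    -0.001 -0.002] rows>= 0.2745376205813026 0.01444770228920077
shift [ 0.05   0.75  -0.048] turn [ 0.    -0.001 -0.002] rows>= 3.0131055183186115 0.01444770228920077
```

View pics/w6.png

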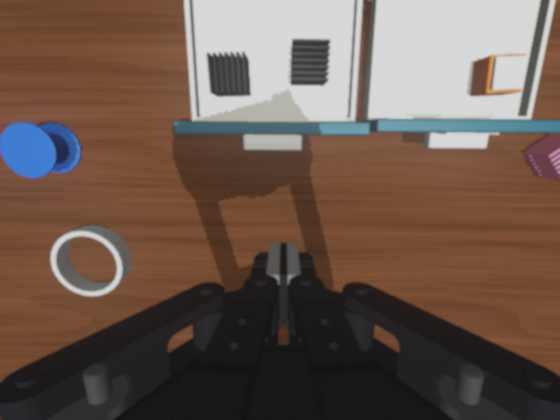

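Both sinks stand upright in the left drawer, the stored one at (229,75) and the new one at (310,62). The pull is at (273,142). Next I'll go down in front of the pull with the fingers shut.

Run:
```python
from h import *
m=dict(np.load("w6.npz"))
for uv in((243,149),(302,150),(273,149.5)):print("pull",onz(m,uv,.059).round(4))
for uv in((68,262),(128,262)):print("tape",onz(m,uv,.025).round(3))
plan([.43,.207,.038],np.radians(-89.3))
```

```text
pull [0.4836 0.2378 0.059 ]
pull [0.4834 0.177  0.059 ]
pull [0.4835 0.2069 0.059 ]
tape [0.338 0.466 0.025]
tape [0.339 0.39  0.025]
shift [ 0.05   0.778 -0.048] turn [ 0.    -0.001 -0.002] rows>= 3.1246662763664568 0.01444770228920077
```

>>> {"method": "send_rows", "body": {
  "targets": [0.05,0.1,-0.048,0,0,0,1,0.05,0.3,-0.048,0,0,0,1,0.05,0.5,-0.048,0,0,0,1,0.05,0.68,-0.048,0,0,0,1,0.05,0.775,-0.048,0,0,0,1,0.05,0.775,-0.048,0,0,0,1,0.05,0.775,-0.048,0,0,0,1]
}}

```text
time: 10.68
tool_pos: [0.431, 0.2067, 0.0384]
eef_rot: [0.004, -0.003, 0.707, -0.707]
contact_force: [0.7, -0.4, 0.3]
finger_gap: 0.0002
```

>>> {"method": "send_rows", "body": {
  "targets": [-0.07,0,0,0,0,0,1,-0.12,0,0,0,0,0,1,-0.14,0,0,0,0,0,1,-0.152,0,0,0,0,0,1,-0.162,0,0,0,0,0,1,-0.172,0,0,0,0,0,1,-0.182,0,0,0,0,0,1,-0.194,0,0,0,0,0,1,-0.208,0,0,0,0,0,1,-0.224,0,0,0,0,0,1,-0.24,0,0,0,0,0,1,-0.256,0,0,0,0,0,1,-0.272,0,0,0,0,0,1,-0.288,0,0,0,0,0,1,-0.304,0,0,0,0,0,1,-0.318,0,0,0,0,0,1,-0.33,0,0,0,0,0,1,-0.34,0,0,0,0,0,1,-0.346,0,0,0,0,0,1,-0.348,0,0,0,0,0,1]
}}

```text
time: 13.18
tool_pos: [0.517, 0.2075, 0.0371]
eef_rot: [0.004, -0.004, 0.707, -0.707]
contact_force: [-1.6, 0.0, -0.5]
finger_gap: -0.0
```

Run:
```python
from h import *
s=r.sense();print(s["tool_pos"],s["contact_force"])
m=r.camera_model("wrist");snap("wrist","w7");np.savez("w7.npz",**m)
im=snap("scene","sc7");cv2.imwrite("pics/sc7c.png",cv2.cvtColor(cv2.resize(im[190:360,200:420],None,fx=3.5,fy=3.5,interpolation=cv2.INTER_CUBIC),cv2.COLOR_RGB2BGR))
```

```text
[0.51697627 0.2075339  0.03705619] [-1.61426612  0.01170432 -0.49140955]
```

View pics/w7.png

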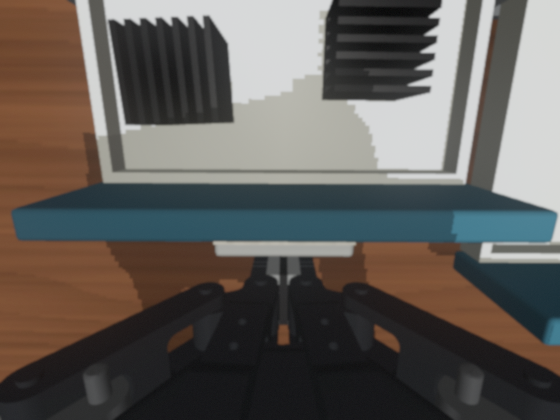

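View pics/sc7c.png

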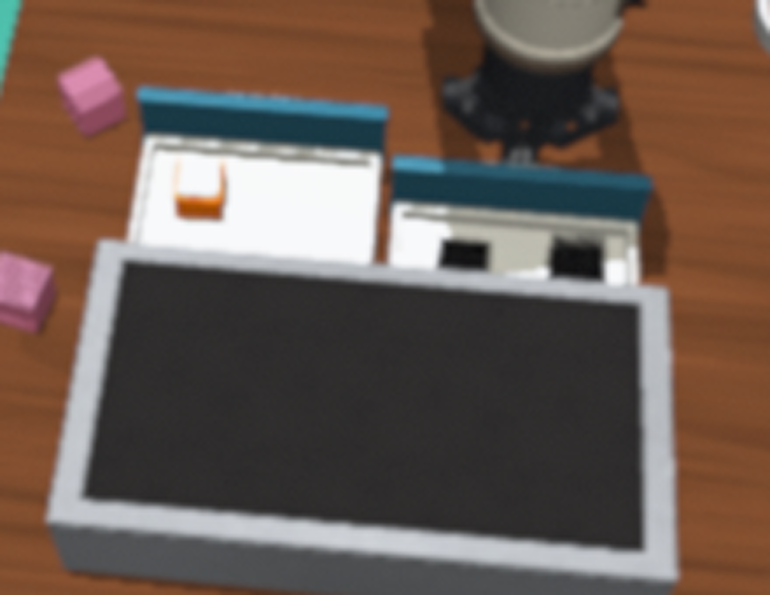

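Both sinks are still upright and the drawer is about half in. The fingertips are centred on the pull and the force is about 1.6 N. I'll keep pushing.

>>> {"method": "send_rows", "body": {
  "targets": [-0.01,0,0,0,0,0,1,-0.02,0,0,0,0,0,1,-0.03,0,0,0,0,0,1,-0.042,0,0,0,0,0,1,-0.054,0,0,0,0,0,1,-0.066,0,0,0,0,0,1,-0.078,0,0,0,0,0,1,-0.09,0,0,0,0,0,1,-0.102,0,0,0,0,0,1,-0.114,0,0,0,0,0,1,-0.126,0,0,0,0,0,1,-0.138,0,0,0,0,0,1,-0.15,0,0,0,0,0,1,-0.162,0,0,0,0,0,1,-0.174,0,0,0,0,0,1,-0.186,0,0,0,0,0,1,-0.198,0,0,0,0,0,1,-0.208,0,0,0,0,0,1,-0.216,0,0,0,0,0,1,-0.22,0,0,0,0,0,1]
}}

```text
time: 15.78
tool_pos: [0.572, 0.2081, 0.0371]
eef_rot: [0.004, -0.004, 0.707, -0.707]
contact_force: [-1.9, -1.5, 1.1]
finger_gap: 0.0002
```

Run:
```python
from h import *
s=r.sense();print(s["tool_pos"],s["contact_force"])
m=r.camera_model("wrist");snap("wrist","w8")
im=snap("scene","sc8");cv2.imwrite("pics/sc8c.png",cv2.cvtColor(cv2.resize(im[190:360,200:420],None,fx=3.5,fy=3.5,interpolation=cv2.INTER_CUBIC),cv2.COLOR_RGB2BGR))
```

```text
[0.57204857 0.20809482 0.03707595] [-1.94419367 -1.50627498  1.06356906]
```

View pics/w8.png

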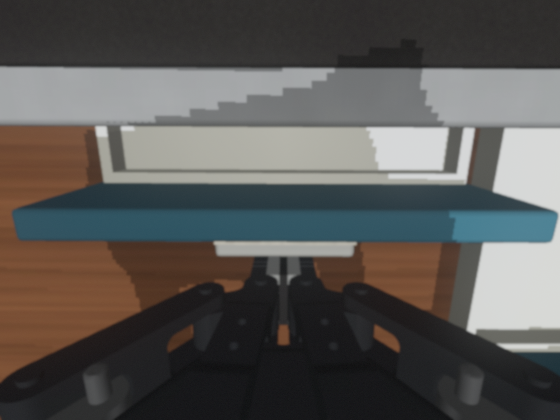

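View pics/sc8c.png

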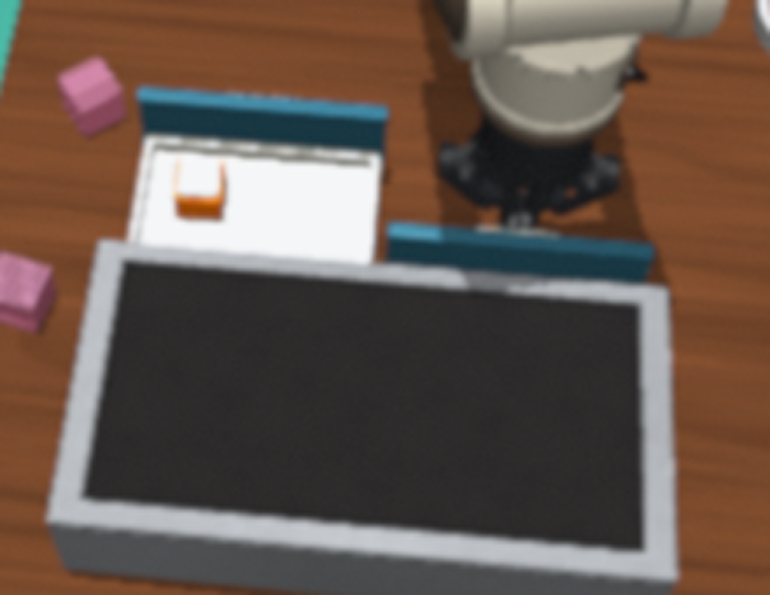

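Run:
```python
from h import *
m=r.camera_model("wrist")
for u in(120,283,440):print(onz(m,(u,126),.095).round(4),onz(m,(u,184),.083).round(4),onz(m,(u,208),.083).round(4))
print(onz(m,(283,243),.059),onz(m,(283,256),.059))
```

```text
[0.6369 0.2534 0.095 ] [0.6185 0.262  0.083 ] [0.6104 0.263  0.083 ]
[0.6374 0.209  0.095 ] [0.6191 0.2088 0.083 ] [0.611  0.2087 0.083 ]
[0.6378 0.1662 0.095 ] [0.6197 0.1576 0.083 ] [0.6116 0.1565 0.083 ]
[0.58907207 0.20849586 0.059     ] [0.5830512  0.20843073 0.059     ]
```

About 20–28 mm remains. I'll move in small steps now and watch the force.

>>> {"method": "send_rows", "body": {
  "targets": [-0.008,0,0,0,0,0,1,-0.016,0,0,0,0,0,1,-0.024,0,0,0,0,0,1,-0.032,0,0,0,0,0,1,-0.04,0,0,0,0,0,1,-0.046,0,0,0,0,0,1,-0.052,0,0,0,0,0,1]
}}

```text
time: 16.75
tool_pos: [0.5848, 0.2082, 0.0371]
eef_rot: [0.003, -0.004, 0.707, -0.707]
contact_force: [-5.9, 0.2, 2.9]
finger_gap: -0.0004
```

>>> {"method": "send_rows", "body": {
  "targets": [-0.006,0,0,0,0,0,1,-0.012,0,0,0,0,0,1]
}}

```text
time: 17.0
tool_pos: [0.5874, 0.2082, 0.037]
eef_rot: [-0.003, 0.004, -0.707, 0.707]
contact_force: [-7.5, -0.1, 5.0]
finger_gap: -0.0001
```

>>> {"method": "send_rows", "body": {
  "targets": [-0.006,0,0,0,0,0,1,-0.012,0,0,0,0,0,1]
}}

```text
time: 17.25
tool_pos: [0.5905, 0.2082, 0.0371]
eef_rot: [-0.003, 0.004, -0.707, 0.707]
contact_force: [-5.5, -0.2, 3.2]
finger_gap: -0.0002
```

That is the catch resistance, about 5 N. I'll continue in small steps.

>>> {"method": "send_rows", "body": {
  "targets": [-0.005,0,0,0,0,0,1,-0.01,0,0,0,0,0,1]
}}

```text
time: 17.5
tool_pos: [0.5934, 0.2083, 0.0371]
eef_rot: [0.004, -0.004, 0.707, -0.707]
contact_force: [-3.3, -0.3, 1.5]
finger_gap: -0.0001
```

>>> {"method": "send_rows", "body": {
  "targets": [-0.004,0,0,0,0,0,1,-0.008,0,0,0,0,0,1]
}}

```text
time: 17.75
tool_pos: [0.5956, 0.2083, 0.0371]
eef_rot: [0.004, -0.004, 0.707, -0.707]
contact_force: [-1.3, -0.4, -0.4]
finger_gap: -0.0002
```

Run:
```python
from h import *
s=r.sense();print(s["tool_pos"],s["contact_force"])
m=r.camera_model("wrist");snap("wrist","w9")
for v in(126,184,243,256):print(onz(m,(283,v),.059))
```

```text
[0.59562685 0.20832298 0.03707251] [-1.32575624 -0.35779973 -0.44985091]
[0.66098763 0.20919139 0.059     ]
[0.63824013 0.20894576 0.059     ]
[0.61262461 0.20866916 0.059     ]
[0.60660442 0.20860415 0.059     ]
```

View pics/w9.png

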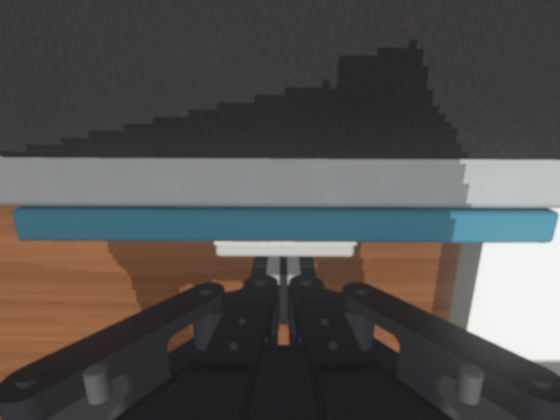

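>>> {"method": "send_rows", "body": {
  "targets": [-0.004,0,0,0,0,0,1,-0.008,0,0,0,0,0,1]
}}

```text
time: 18.05
tool_pos: [0.5976, 0.2083, 0.0371]
eef_rot: [0.004, -0.004, 0.707, -0.707]
contact_force: [-0.1, 0.2, 0.8]
finger_gap: -0.0001
```

>>> {"method": "send_rows", "body": {
  "targets": [-0.004,0,0,0,0,0,1,-0.008,0,0,0,0,0,1]
}}

```text
time: 18.3
tool_pos: [0.5986, 0.2084, 0.037]
eef_rot: [-0.003, 0.004, -0.707, 0.707]
contact_force: [-14.8, -1.9, 9.0]
finger_gap: 0.0
```

The force fell to 0 as the catch pulled the drawer in, then rose to 15 N against the stop, so it has seated. I'll back off and check.

>>> {"method": "send_rows", "body": {
  "targets": [0.02,0,0,0,0,0,1,0.06,0,0,0,0,0,1,0.15,0,0,0,0,0,1,0.3,0,0,0,0,0,1,0.4,-0.15,0,0,0,0,1,0.5,-0.35,0,0,0,0,1,0.55,-0.55,0,0,0,0,1,0.6,-0.75,0,0,0,0,1,0.6,-0.75,0,0,0,0,1]
}}

```text
time: 19.42
tool_pos: [0.4497, 0.2072, 0.2285]
eef_rot: [0.006, -0.001, 0.708, -0.706]
contact_force: [0.4, 0.0, 0.1]
finger_gap: 0.0001
```

Run:
```python
from h import *
s=r.sense();print(s["time"],s["tool_pos"],s["contact_force"])
m=r.camera_model("wrist");snap("wrist","w10");np.savez("w10.npz",**m)
snap("scene","sc10")
```

```text
19.425 [0.44969203 0.20722754 0.22851529] [0.40106684 0.00977002 0.08208132]
```

View pics/w10.png

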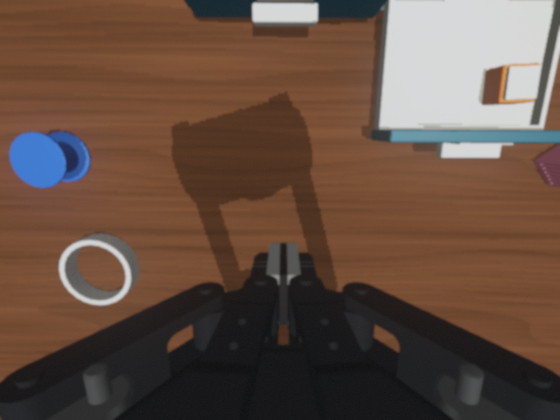

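View pics/sc10.png

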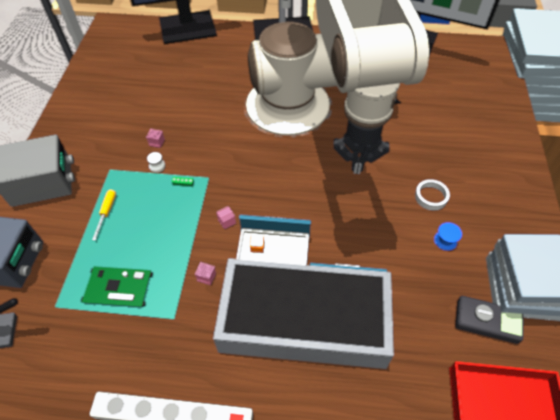

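Run:
```python
from h import *
m=dict(np.load("w10.npz"))
print(onz(m,(285,23.5),.059),onz(m,(470,157),.059))
print(r.hand_in(), r.sense()["time"])
```

```text
[0.60771189 0.20795752 0.059     ] [0.4881181  0.01744327 0.059     ]
the job is handed in; nothing more can be done
the job is handed in; nothing more can be done
```

The loose heat sink is now in the right half of the left drawer, beside the stored one, and that drawer is pushed fully home. I handed the job in with the robot touching nothing; my last clock reading was 19.4 s.

- **Placing:** It touched down with about 12 N. The wrist camera afterwards showed both sinks upright in the tray, and they were still upright with the drawer about half closed. I could not see them once the drawer was shut.
- **Closing:** I felt the catch resist at about 5–7 N. The force then fell to 0 as the catch pulled the drawer in, and rose to about 15 N at the stop.
- **Drawer position:** After backing off, the pull measured x ≈ 0.608 m. From the gripper's position at the stop I expected about 0.610 m, so they agree within the 2 mm calibration.
- **Rest of the bench:** In the last pictures the right drawer was still open with the relay upright in it, and everything else on the bench looked unmoved.
- **Disagreement:** The first rough scene-camera points put the cabinet turned about 1–4°. The closer wrist view gave about 0.7°, and I used that.

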